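# Sort salvaged power-supply parts into their trays

### The arm

A 6-joint arm with a two-finger parallel gripper is mounted at the origin on the work surface. World frame = base frame: x ahead of the robot, y to its left, z up, the work surface at z = 0. Lengths are in m, angles in rad, forces in N, time in s.
With the tool pointing down it reaches from about 0.3 to 0.775 m from the base axis. Payload 14.6 kg.
Tool frame: the origin (TCP) lies on the centre line of the jaws, within the pads' length; the fingertips stand 14 mm ahead of it and the grasp point (between the pads) lies 5 mm behind it; x points along the fingers, y is the direction in which the jaws open and shut, and the axes are right-handed (so a half turn about x gives the same grasp; the last joint's range is limited). The gripper opens to 94 mm and grips with 3 to 60 N. Pads are 16 mm wide; open, the fingers measure 119 mm over their backs; the gripper's body (75 mm by 177 mm) begins 78 mm behind the grasp point.
Start: joints at [1.143, 0.3, 1.521, -0, 1.321, -0.067], TCP at [0.194, 0.515, 0.219] pointing down, gripper open.
Joint ranges: [-3.03, 3.03], [-0.79, 2.21], [0.23, 2.52], [-1.04, 4.18], [0, 3.07], [-2.55, 2.55]. Speed limits (rad/s): [2.22, 2.22, 2.57, 3.14, 3.14, 3.14].

### API

Orientations are given as [roll, pitch, yaw] about the fixed x, y, z axes, in that order (R = Rz(yaw) Ry(pitch) Rx(roll)).
In Python, from station import * gives the robot as it stands. The module is installed in compiled form; this text tells all that it offers.
- The arm moves only by the shell command python3 -m handwheel 'ROWS' [FORCE]. ROWS is JSON, a list of rows, each a list of 3 entries, a list of its own where there are three numbers: the shift along the tool's x, y, z in mm, then the turn about the tool's x in rad, then the gripper command: -1 is fully open, 1 is shut, values between are in proportion. In form: [[[dx, dy, dz], spin, gripper], ...]. A call has exactly 5 rows; each row is the pose to reach, as a shift and turn from the pose measured when the call began, along the tool's axes at that moment; what a row does not reach only later rows make up. A row lasts 1/10 s, in which the tool goes at most 50 mm and 8.59 degrees, less where a joint would pass 70% of its speed; a pose out of reach is approached as far as the arm can. A call with a gripper value outside its range is refused whole. The fingers move at their own pace and stop on an object; FORCE is the grip in N (left out, the last holds). Time passes only in rows, so rows that repeat a pose let the fingers close, or fill a call up. It gives the time, the measured TCP pose, the force and the opening at its end, in the units of the state.
- get_obs(): the state, without advancing time (a new reading comes with each control period).
- camera(name): name is "scene" or "top" or "wrist"; returns (picture, depth): 400x640x3 uint8, blue, green, red; 400x640 float32, m along the optical axis (not along the pixel's ray), 0 where there is no reading.
- camera_info(name): a dict with "fx", "fy", "cx", "cy" (pixels), "extrinsics" (4x4, takes a point from camera to world coordinates). Camera axes: x right, y down, z forward; pixel columns grow to the right and rows downward; lengths in m; the calibration is good to about 2 mm. The wrist camera is an equidistant fisheye: a pixel r from the principal point sees the ray r / f radians off the axis. A picture is of the moment at which its call begins: read the wrist's pose just before it. camera_info takes no time and is no camera call; for the wrist camera it gives the pose at the moment of the call.
- hand_in(): hands the job in, once; it reports no verdict.
The state is a dict: "time_s": time; "qpos": joint angles; "joint_vel": joint speeds; "tau": joint torques, N m; "ee_pos": TCP position; "eef_rot": TCP orientation; "force": force on the tool from outside, world axes, zero at the start; "moment": the same for the moment, N m; "grip_width": finger opening in m.
Only numpy, scipy, OpenCV 4.12 (cv2) and the standard library are available. Lean on these libraries where they do the work, as an engineer would, in place of code of your own. Each camera call takes 0.05 s, during which the arm holds its last target. There are 200 camera calls.

### The job

Sort the five loose parts salvaged from the power supply (two capacitors, two heat sinks, one transformer) into the three blue trays: each goes into the tray whose fixed sample in the middle is of its own kind, standing upright as it stands now, flat on the tray floor. Leave the flux jar and the roll of tape where they are.

Things in the scene. Friction and masses are not known exactly. Their poses are not given: they have to be found in the camera images.
- cap_large_center (a point): Larger capacitor: loose upright black cylinder with a bright aluminium top, diameter 35, height 50 mm, about 60 g. Point: its centre, half-way up; z up.
- cap_small_center (a point): Smaller capacitor: loose upright black cylinder with a bright aluminium top, diameter 25, height 40 mm, about 30 g. Point: its centre, half-way up; z up.
- sink_large_center (a point): Larger heat sink: loose bare aluminium block with upright fins (seven), 40 (x, along the fins) x 32 (y) x 40 mm high, about 90 g. Grip it across y (32) or x (40). Point: its centre, half-way up; z up.
- sink_small_center (a point): Smaller heat sink: loose bare aluminium block with upright fins (five), 30 (x, along the fins) x 24 (y) x 34 mm high, about 45 g. Grip it across y (24) or x (30). Point: its centre, half-way up; z up.
- trafo_center (a point): Transformer: loose block, dark core with copper and amber winding, 36 (x) x 30 (y) x 36 mm high, about 110 g. Grip it across y (30) or x (36). Point: its centre, half-way up; z up.
- tray_caps: Blue shallow tray, one of three equal ones, fixed to the bench; outside 104 (its x) x 180 (its y), rim 9 high, walls and floor 3 thick. The capacitor (diameter 30, top 39 above the bench) fixed in its middle as a sample tells its kind; on either side of the sample, along y, is a free floor 70 long (centred 53 from the tray's centre) and 98 wide, room for one part. Origin: centre of the underside, x and y along the sides, z up.
- tray_sinks: Blue shallow tray, one of three equal ones, fixed to the bench; outside 104 (its x) x 180 (its y), rim 9 high, walls and floor 3 thick. The finned heat sink (30 x 28, top 35 above the bench) fixed in its middle as a sample tells its kind; on either side of the sample, along y, is a free floor 70 long (centred 53 from the tray's centre) and 98 wide, room for one part. Origin: centre of the underside, x and y along the sides, z up.
- tray_trafos: Blue shallow tray, one of three equal ones, fixed to the bench; outside 104 (its x) x 180 (its y), rim 9 high, walls and floor 3 thick. The transformer (30 x 28, top 35 above the bench) fixed in its middle as a sample tells its kind; on either side of the sample, along y, is a free floor 70 long (centred 53 from the tray's centre) and 98 wide, room for one part. Origin: centre of the underside, x and y along the sides, z up.
- jar_center (a point): Flux jar, to be left alone: loose amber glass jar with a green cap, diameter 44, height 36 mm, standing among the parts. Point: its centre, half-way up.
- tape_center (a point): Roll of amber tape, to be left alone: loose flat ring, outer diameter 56, hole 38, height 19 mm, lying among the parts. Point: its centre, half-way up.
Not all that is in view belongs to the job. What is shaped like the part that bears cap_small_center but yellow is not meant.

How it is judged:
At the end, for the whole second after the job is handed in: Each part is in the tray with the sample of its own kind: centre within the tray's walls, height within -4 to +3 mm of standing on the tray's floor, upright within 0.12 rad, released and at rest (below 0.02 m/s) (x of cap_large_center in the frame of tray_caps between -0.05 and 0.05 m and y of cap_large_center in the frame of tray_caps between -0.088 and 0.088 m and z of cap_large_center in the frame of tray_caps between 0.024 and 0.031 m and angle between each of cap_large_center, cap_small_center, sink_large_center, sink_small_center, trafo_center's own z axis and vertical below 0.12 rad and linear speed of each of cap_large, cap_small, sink_large, sink_small, trafo below 0.02 m/s and x of cap_small_center in the frame of tray_caps between -0.05 and 0.05 m and y of cap_small_center in the frame of tray_caps between -0.088 and 0.088 m and z of cap_small_center in the frame of tray_caps between 0.019 and 0.026 m and x of sink_large_center in the frame of tray_sinks between -0.05 and 0.05 m and y of sink_large_center in the frame of tray_sinks between -0.088 and 0.088 m and z of sink_large_center in the frame of tray_sinks between 0.019 and 0.026 m and x of sink_small_center in the frame of tray_sinks between -0.05 and 0.05 m and y of sink_small_center in the frame of tray_sinks between -0.088 and 0.088 m and z of sink_small_center in the frame of tray_sinks between 0.016 and 0.023 m and x of trafo_center in the frame of tray_trafos between -0.05 and 0.05 m and y of trafo_center in the frame of tray_trafos between -0.088 and 0.088 m and z of trafo_center in the frame of tray_trafos between 0.017 and 0.024 m); the robot touches nothing.
It fails at once if the flux jar is pushed more than 25 mm (distance of jar_center from where it was at the start of the episode above 0.025 m).
It fails at once if the roll of tape is pushed more than 25 mm (distance of tape_center from where it was at the start of the episode above 0.025 m).
It also fails if it takes over 128 s, if anything falls off the work surface, if the arm or the gripper's body presses on something with over 40 N, if the wrist force passes 120 N, or if a joint passes its speed limit or range.

## Working session

There is one attempt and no reset: what is moved stays moved. The work goes in short steps, Python scripts to look and compute and a shell command to move; the robot and the scene stay as the last step left them, time stands still between calls to the robot, and variables do not carry over. Pictures are saved under pics/ and viewed, about 12 in all and at most 16, crops included, and the job is handed in when it is done.

```bash
mkdir -p pics; python3 - <<'E'
from station import *
import cv2,numpy as np
o=get_obs(); print(o['time_s'],o['ee_pos'],o['eef_rot'],o['grip_width'])
for n in ['top','scene']:
    p,d=camera(n); cv2.imwrite(f'pics/{n}0.png',p); np.save(f'pics/{n}0.npy',d)
    i=camera_info(n); print(n,i['fx'],i['cx'],i['cy'],np.round(i['extrinsics'],3).tolist())
E
```

```text
0.0 [0.19405598 0.51436169 0.21888686] [-1.6059305   1.56964142 -1.96671556] 0.09391610084120074
top 425.2671007095843 322.500008820315 198.91921332348656 [[-0.008, -0.997, 0.082, 0.447], [-1.0, 0.008, -0.009, 0.009], [0.008, -0.082, -0.997, 1.064], [0.0, 0.0, 0.0, 1.0]]
scene 399.5820193800595 318.0391923219997 193.47912988791865 [[-0.223, 0.695, -0.684, 1.103], [0.975, 0.147, -0.169, 0.159], [-0.017, -0.704, -0.71, 0.682], [0.0, 0.0, 0.0, 1.0]]
```

View pics/top0.png

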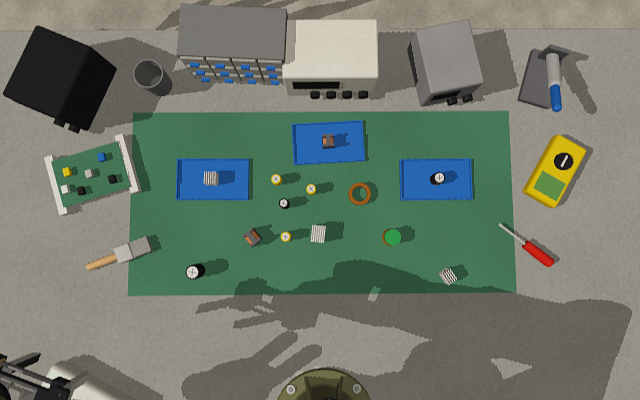

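View pics/scene0.png

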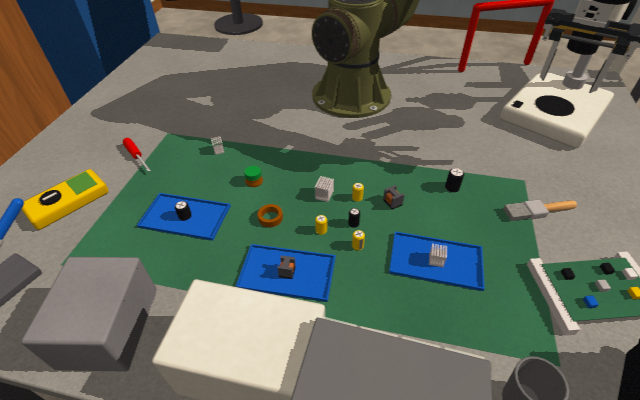

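The top view shows the trays: sinks (213,179), trafos (329,142), caps (436,179). The loose parts are the large cap (194,271), small black cap (284,203), trafo (252,237), large sink (318,233) and small sink (448,276). The jar is at (392,237), the tape at (360,194), and three yellow cylinders are decoys. Next I'll enlarge and measure.

```bash
cat > h.py <<'E'
import numpy as np,cv2
from station import *
def ray(i,u,v,z):
    E=i['extrinsics']; d=E[:3,:3]@np.array([(u-i['cx'])/i['fx'],(v-i['cy'])/i['fy'],1]); t=(z-E[2,3])/d[2]; return E[:3,3]+t*d
E
python3 - <<'E'
from h import *
i=camera_info('top');d=np.load('pics/top0.npy');p=cv2.imread('pics/top0.png')
for n,u,v,h in [('capL',194,271,.05),('capS',284,203,.04),('sinkL',318,233,.04),('sinkS',448,276,.034),('trafo',252,237,.036),('jar',392,237,.036),('tape',360,194,.019),('y1',276,179,.04),('y2',311,188,.04),('y3',286,237,.04),('smp_sink',211,178,.035),('smp_trafo',328,142,.035),('smp_cap',439,178,.039)]:
    # centroid of depth blob near top height
    E=i['extrinsics']; vv,uu=np.mgrid[v-20:v+21,u-20:u+21]; D=d[v-20:v+21,u-20:u+21]
    P=np.stack([(uu-i['cx'])/i['fx']*D,(vv-i['cy'])/i['fy']*D,D],-1)@E[:3,:3].T+E[:3,3]
    m=(abs(P[...,2]-h)<.006)&(np.hypot(uu-u,vv-v)<16)
    r=cv2.minAreaRect(P[m][:,:2].astype(np.float32)*1000)
    print(n,m.sum(),np.round(P[m].mean(0),3),np.round(r[0]),np.round(r[1]),round(r[2]),'click',np.round(ray(i,u,v,h)[:2],3))
for nm,pts in dict(sink=[(178,159),(250,159),(250,199),(178,199)],traf=[(293,125),(364,121),(367,160),(296,164)],cap=[(401,159),(472,159),(473,199),(401,199)]).items():
    q=np.array([ray(i,*c,.009)[:2] for c in pts]); print(nm,q.mean(0).round(3),cv2.minAreaRect((q*1000).astype(np.float32)))
cv2.imwrite('pics/crop1.png',cv2.resize(p[120:290,170:480],None,fx=2.55,fy=2.55,interpolation=cv2.INTER_CUBIC))
E
```

```text
capL 169 [0.361 0.308 0.049] [362. 307.] [33. 32.] 0 click [0.362 0.304]
capS 82 [0.523 0.095 0.039] [523.  94.] [22. 22.] 89 click [0.522 0.093]
sinkL 98 [0.449 0.013 0.039] [449.  12.] [32. 39.] 83 click [0.449 0.011]
sinkS 82 [ 0.343 -0.303  0.032] [ 343. -303.] [30. 24.] 34 click [ 0.343 -0.3  ]
trafo 121 [0.442 0.173 0.034] [441. 173.] [36. 29.] 40 click [0.441 0.17 ]
jar 207 [ 0.439 -0.169  0.035] [ 439. -169.] [37. 36.] 89 click [ 0.438 -0.167]
tape 214 [ 0.547 -0.092  0.017] [548. -92.] [53. 54.] 44 click [ 0.544 -0.093]
y1 80 [0.582 0.113 0.039] [582. 114.] [22. 22.] 89 click [0.58  0.112]
y2 78 [0.557 0.028 0.039] [557.  29.] [22. 22.] 89 click [0.558 0.027]
y3 83 [0.443 0.09  0.039] [444.  90.] [22. 22.] 0 click [0.44  0.088]
smp_sink 107 [0.587 0.275 0.033] [587. 274.] [29. 30.] 90 click [0.584 0.271]
smp_trafo 102 [ 0.679 -0.015  0.034] [679. -14.] [31. 27.] 2 click [ 0.671 -0.015]
smp_cap 112 [ 0.583 -0.284  0.037] [ 583. -285.] [27. 29.] 19 click [ 0.58  -0.284]
sink [0.586 0.27 ] ((585.5045776367188, 269.98785400390625), (181.20083618164062, 100.57178497314453), 89.60227966308594)
traf [ 0.676 -0.021] ((675.906494140625, -20.35041046142578), (99.96941375732422, 180.59983825683594), 2.9242212772369385)
cap [ 0.581 -0.287] ((581.4968872070312, -286.91455078125), (180.5235595703125, 100.99163055419922), 89.5590591430664)
```

View pics/crop1.png

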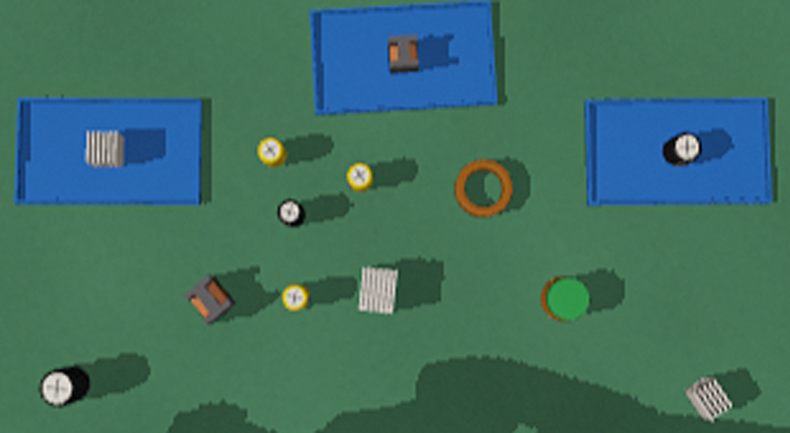

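```bash
cat > plan.py <<'E'
# plan.py x y z jawdeg ... : tool-frame shift (mm) and spin from the current pose
import sys
from h import *
from scipy.spatial.transform import Rotation as R
o=get_obs(); M=R.from_euler('xyz',o['eef_rot']).as_matrix()
a=np.degrees(np.arctan2(M[1,1],M[0,1]))
print('t %.1f'%o['time_s'],'tcp',np.round(o['ee_pos'],4),'jaw %.1f'%a,'x',M[:,0].round(3),'w %.4f'%o['grip_width'],'q6 %.2f'%o['qpos'][5],'F',np.round(o['force'],1))
v=list(map(float,sys.argv[1:]))
for k in range(0,len(v),4):
    t=np.array(v[k:k+3]); s=M.T@(t-o['ee_pos'])*1000
    dq1=np.arctan2(t[1],t[0])-o['qpos'][0]
    for c in (0,180,-180):
        sp=-np.radians(v[k+3]+c-a)
        q6=o['qpos'][5]+sp+dq1
        if abs(sp)<=1.6: print('shift',s.round(1),'spin %.3f'%sp,'q6~%.2f'%q6)
E
python3 plan.py 0.361 0.307 0.15 30 .361 .307 .15 -30 .361 .307 .02 30
```

```text
t 0.1 tcp [0.1941 0.5144 0.2189] jaw 69.3 x [-0.    -0.001 -1.   ] w 0.0942 q6 -0.07 F [ 1.2  0.2 -0.4]
shift [  69.1 -135.   229.4] spin 0.686 q6~0.18
shift [  69.1 -135.   229.4] spin -1.408 q6~-1.91
shift [ 199.1 -134.9  229.4] spin 0.686 q6~0.18
```

```bash
python3 -m handwheel '[[[10,-25,40],0.14,-0.4],[[25,-50,80],0.28,-0.4],[[40,-75,125],0.42,-0.4],[[55,-100,170],0.56,-0.4],[[69,-135,229],0.686,-0.4]]' 20; python3 -m handwheel '[[[0,0,0],0,-0.4],[[0,0,0],0,-0.4],[[0,0,0],0,-0.4],[[0,0,0],0,-0.4],[[0,0,0],0,-0.4]]'
python3 plan.py .361 .307 .15 30 .361 .307 .02 30
python3 - <<'E'
from h import *
i=camera_info('wrist');p,d=camera('wrist');cv2.imwrite('pics/w1.png',p);print(i)
E
```

```text
time_s: 0.6
ee_pos: [0.3446, 0.3262, 0.1548]
eef_rot: [-1.135, 1.569, -2.187]
force: [1.1, 1.3, 0.2]
grip_width: 0.0665
time_s: 1.1
ee_pos: [0.344, 0.327, 0.155]
eef_rot: [-1.106, 1.569, -2.156]
force: [0.1, 0.2, -0.2]
grip_width: 0.066
t 1.1 tcp [0.344 0.327 0.155] jaw 29.8 x [-0.001 -0.001 -1.   ] w 0.0660 q6 0.16 F [ 0.1  0.2 -0.2]
shift [ 5.   4.8 25.8] spin -0.003 q6~0.18
shift [135.    5.   25.7] spin -0.003 q6~0.18
{'fx': 309.70691628693146, 'fy': 309.70691628693146, 'cx': 319.092538365538, 'cy': 198.66693709436453, 'extrinsics': array([[ 0.8677647 ,  0.48390787,  0.11321482,  0.31188129],
       [ 0.49697307, -0.84426539, -0.20058344,  0.38511706],
       [-0.00148055,  0.23032394, -0.97311289,  0.31994687],
       [ 0.        ,  0.        ,  0.        ,  1.        ]])}
```

View pics/w1.png

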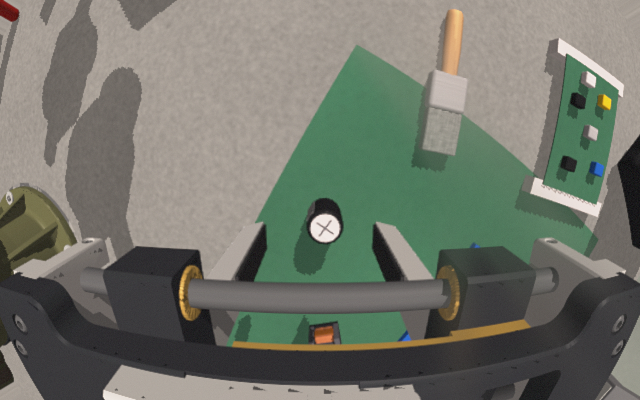

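The wrist view shows the large cap's top at (324,227), between the jaws. I'll check its position by the fisheye model.

```bash
cat >> h.py <<'E'
def wray(i,u,v,z):
    x,y=u-i['cx'],v-i['cy']; r=np.hypot(x,y); th=r/i['fx']
    d=i['extrinsics'][:3,:3]@np.array([np.sin(th)*x/r,np.sin(th)*y/r,np.cos(th)]); t=(z-i['extrinsics'][2,3])/d[2]
    return i['extrinsics'][:3,3]+t*d
E
python3 -c "
from h import *
print(wray(camera_info('wrist'),324,228,.05))"
```

```text
[0.36102928 0.30754045 0.05      ]
```

```bash
python3 -m handwheel '[[[5,5,26],0,-0.4],[[5,5,26],0,-0.4],[[40,5,26],0,-0.4],[[70,5,26],0,-0.4],[[100,5,26],0,-0.4]]' 20
python3 plan.py .361 .3072 .02 30
```

```text
time_s: 1.65
ee_pos: [0.3609, 0.3072, 0.0541]
eef_rot: [-0.944, 1.57, -1.994]
force: [0.4, -0.6, 0.9]
grip_width: 0.0658
t 1.6 tcp [0.3609 0.3072 0.0541] jaw 29.8 x [-0.    -0.001 -1.   ] w 0.0658 q6 0.11 F [ 0.4 -0.6  0.9]
shift [34.1  0.1  0. ] spin -0.003 q6~0.18
```

```bash
python3 -m handwheel '[[[20,0,0],0,-0.4],[[34,0,0],0,-0.4],[[34,0,0],0,-0.4],[[34,0,0],0,1],[[34,0,0],0,1]]' 20
python3 -m handwheel '[[[0,0,0],0,1],[[0,0,0],0,1],[[0,0,0],0,1],[[0,0,0],0,1],[[0,0,0],0,1]]'
python3 -m handwheel '[[[-15,0,0],0,1],[[-40,0,0],0,1],[[-80,0,0],0,1],[[-120,0,0],0,1],[[-120,0,0],0,1]]'
python3 plan.py .582 -.339 .14 0 .582 -.339 .023 0
```

```text
time_s: 2.15
ee_pos: [0.3612, 0.3077, 0.0211]
eef_rot: [1.173, 1.57, 0.124]
force: [0.5, 0.5, 0.3]
grip_width: 0.0531
time_s: 2.65
ee_pos: [0.3614, 0.3079, 0.0216]
eef_rot: [1.485, 1.569, 0.435]
force: [-1.8, -0.2, 6.7]
grip_width: 0.0344
time_s: 3.15
ee_pos: [0.3628, 0.3091, 0.1464]
eef_rot: [1.645, 1.561, 0.595]
force: [-0.5, 0.2, -1.3]
grip_width: 0.0348
t 3.1 tcp [0.3628 0.3091 0.1464] jaw 29.9 x [ 0.008  0.005 -1.   ] w 0.0348 q6 0.11 F [-0.5  0.2 -1.3]
shift [   4.7 -132.6  671.1] spin 0.521 q6~-0.53
shift [ 121.7 -133.7  671.2] spin 0.521 q6~-0.53
```

```bash
python3 -m handwheel '[[[0,-8,35],0.1,1],[[0,-16,80],0.2,1],[[0,-25,125],0.3,1],[[0,-34,170],0.4,1],[[0,-43,215],0.521,1]]'
python3 -m handwheel '[[[0,22,45],0,1],[[0,44,90],0,1],[[0,66,135],0,1],[[0,88,180],0,1],[[0,110,225],0,1]]'
python3 plan.py .582 -.339 .14 0 .582 -.339 .026 0
```

```text
time_s: 3.65
ee_pos: [0.4326, 0.0994, 0.1453]
eef_rot: [2.195, 1.562, 0.621]
force: [0.2, 0.0, -0.5]
grip_width: 0.0346
time_s: 4.15
ee_pos: [0.541, -0.1263, 0.144]
eef_rot: [2.274, 1.562, 0.699]
force: [0.2, 0.5, -0.9]
grip_width: 0.0347
t 4.2 tcp [ 0.541  -0.1263  0.144 ] jaw -0.2 x [ 0.007  0.006 -1.   ] w 0.0347 q6 -0.30 F [ 0.2  0.5 -0.9]
shift [  3.1  41.9 212.6] spin -0.004 q6~-0.53
shift [117.1  41.1 213.2] spin -0.004 q6~-0.53
```

```bash
python3 -m handwheel '[[[0,10,50],0,1],[[0,20,100],0,1],[[0,30,150],0,1],[[0,41,200],0,1],[[3,41,213],0,1]]'
python3 -m handwheel '[[[0,0,0],0,1],[[20,0,0],0,1],[[40,0,0],0,1],[[60,0,0],0,1],[[70,0,0],0,1]]'
python3 plan.py .582 -.339 .025 0
```

```text
time_s: 4.65
ee_pos: [0.5807, -0.3434, 0.1387]
eef_rot: [2.308, 1.563, 0.731]
force: [-0.4, 0.6, 0.0]
grip_width: 0.0346
time_s: 5.15
ee_pos: [0.5805, -0.3412, 0.0665]
eef_rot: [2.677, 1.563, 1.1]
force: [0.4, -0.2, -0.3]
grip_width: 0.0346
t 5.2 tcp [ 0.5805 -0.3412  0.0665] jaw -0.4 x [ 0.004  0.007 -1.   ] w 0.0346 q6 -0.59 F [ 0.4 -0.2 -0.3]
shift [41.5  1.3 -1.9] spin -0.006 q6~-0.53
```

```bash
python3 -m handwheel '[[[15,1,-2],0,1],[[30,1,-2],0,1],[[41,1,-2],0,1],[[41,1,-2],0,1],[[41,1,-2],0,1]]'
python3 -m handwheel '[[[0,0,0],0,-0.1],[[0,0,0],0,-0.1],[[0,0,0],0,-0.1],[[0,0,0],0,-0.1],[[0,0,0],0,-0.1]]'
python3 -m handwheel '[[[-20,0,0],0,-0.1],[[-60,0,0],0,-0.1],[[-100,0,0],0,-0.1],[[-125,0,0],0,-0.1],[[-125,0,0],0,-0.1]]'
python3 plan.py .343 -.303 .14 124
```

```text
time_s: 5.65
ee_pos: [0.5818, -0.339, 0.0254]
eef_rot: [2.669, 1.563, 1.092]
force: [0.5, -0.7, -1.0]
grip_width: 0.0349
time_s: 6.15
ee_pos: [0.5817, -0.339, 0.0254]
eef_rot: [2.671, 1.563, 1.094]
force: [-0.0, -0.2, 1.0]
grip_width: 0.0515
time_s: 6.65
ee_pos: [0.5825, -0.3407, 0.155]
eef_rot: [1.932, 1.561, 0.355]
force: [-0.6, -0.2, 0.1]
grip_width: 0.0515
t 6.7 tcp [ 0.5825 -0.3407  0.155 ] jaw -0.4 x [ 0.009  0.003 -1.   ] w 0.0515 q6 -0.58 F [-0.6 -0.2  0.1]
shift [  12.9 -239.8  -36.1] spin 0.971 q6~0.25
```

```bash
python3 -m handwheel '[[[3,-45,-7],0.14,-0.1],[[6,-90,-14],0.28,-0.1],[[9,-135,-21],0.42,-0.1],[[12,-180,-28],0.56,-0.1],[[13,-225,-34],0.7,-0.1]]'
python3 plan.py .343 -.303 .14 124
```

```text
time_s: 7.15
ee_pos: [0.3557, -0.3042, 0.1388]
eef_rot: [2.775, 1.561, 0.493]
force: [-1.0, -1.4, 0.4]
grip_width: 0.0518
t 7.2 tcp [ 0.3557 -0.3042  0.1388] jaw -40.8 x [ 0.008  0.004 -1.   ] w 0.0518 q6 -0.08 F [-1.  -1.4  0.4]
shift [ -1.3 -10.4   7.4] spin 0.266 q6~0.25
```

```bash
python3 -m handwheel '[[[0,-10,7],0.1,-0.1],[[0,-10,7],0.2,-0.1],[[0,-10,7],0.266,-0.1],[[0,-10,7],0.266,-0.1],[[0,-10,7],0.266,-0.1]]'
python3 plan.py .343 -.303 .02 124
python3 - <<'E'
from h import *
p,d=camera('wrist');cv2.imwrite('pics/w2.png',p[130:330,200:440].repeat(3,0).repeat(3,1))
E
```

```text
time_s: 7.65
ee_pos: [0.3435, -0.3028, 0.1382]
eef_rot: [3.119, 1.562, 0.572]
force: [0.1, 0.7, 0.1]
grip_width: 0.052
t 7.7 tcp [ 0.3435 -0.3028  0.1382] jaw -55.9 x [ 0.008  0.005 -1.   ] w 0.0520 q6 0.16 F [0.1 0.7 0.1]
shift [ 1.182e+02 -1.000e-01  1.600e+00] spin 0.002 q6~0.25
```

View pics/w2.png

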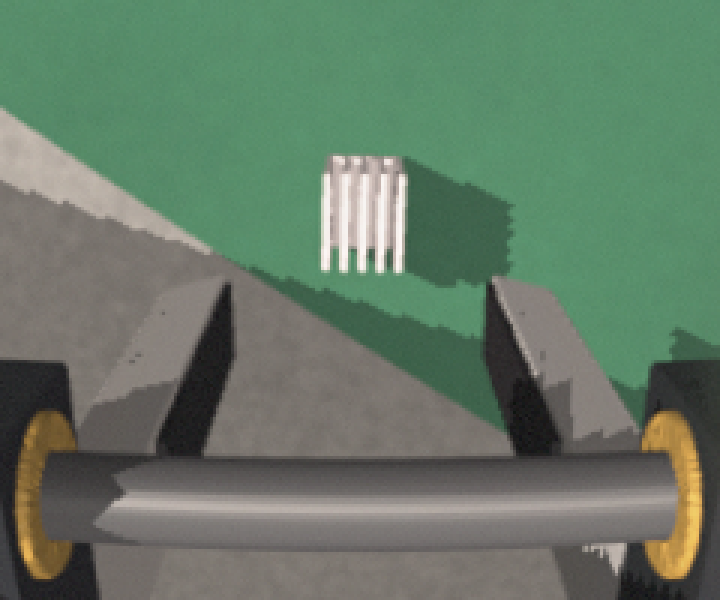

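The crop shows the small sink's five fins (centre about (363,215)) parallel to the pads and centred between them. Descend, grip and lift.

```bash
python3 -m handwheel '[[[25,0,1],0,-0.1],[[50,0,1],0,-0.1],[[80,0,1],0,-0.1],[[105,0,1],0,-0.1],[[118,0,1],0,-0.1]]' 20
python3 -m handwheel '[[[0,0,0],0,-0.1],[[0,0,0],0,1],[[0,0,0],0,1],[[0,0,0],0,1],[[0,0,0],0,1]]'
python3 plan.py .343 -.303 .02 124
python3 -m handwheel '[[[0,0,0],0,1],[[-20,0,0],0,1],[[-60,0,0],0,1],[[-100,0,0],0,1],[[-120,0,0],0,1]]'
python3 plan.py .586 .324 .14 0 .586 .324 .023 0
```

```text
time_s: 8.2
ee_pos: [0.343, -0.302, 0.0181]
eef_rot: [-2.875, 1.562, 0.863]
force: [-0.1, -1.5, 0.5]
grip_width: 0.0519
time_s: 8.7
ee_pos: [0.3433, -0.3023, 0.0188]
eef_rot: [-3.024, 1.562, 0.714]
force: [0.4, -0.2, 3.3]
grip_width: 0.0237
t 8.7 tcp [ 0.3433 -0.3023  0.0188] jaw -55.8 x [ 0.007  0.006 -1.   ] w 0.0237 q6 0.16 F [ 0.4 -0.2  3.3]
shift [-1.2  0.4  0.6] spin 0.004 q6~0.25
time_s: 9.2
ee_pos: [0.343, -0.3036, 0.142]
eef_rot: [2.87, 1.561, 0.325]
force: [-0.3, -0.2, -1.2]
grip_width: 0.0238
t 9.2 tcp [ 0.343  -0.3036  0.142 ] jaw -55.8 x [ 0.01   0.003 -1.   ] w 0.0238 q6 0.16 F [-0.3 -0.2 -1.2]
shift [   6.3 -382.3 -553.8] spin -0.974 q6~0.50
shift [ 123.3 -382.7 -552.7] spin -0.974 q6~0.50
```

```bash
python3 -m handwheel '[[[1,-22,-32],-0.13,1],[[2,-48,-69],-0.26,1],[[2,-74,-106],-0.39,1],[[2,-100,-143],-0.52,1],[[3,-126,-180],-0.65,1]]'
python3 plan.py .586 .324 .14 0
```

```text
time_s: 9.7
ee_pos: [0.4213, -0.0964, 0.1408]
eef_rot: [2.17, 1.56, 0.28]
force: [0.7, -0.6, -0.1]
grip_width: 0.0238
t 9.7 tcp [ 0.4213 -0.0964  0.1408] jaw -18.2 x [ 0.01   0.003 -1.   ] w 0.0238 q6 0.00 F [ 0.7 -0.6 -0.1]
shift [   3.8   24.7 -450.8] spin -0.318 q6~0.50
```

```bash
python3 -m handwheel '[[[1,2,-45],-0.1,1],[[1,5,-90],-0.2,1],[[2,7,-135],-0.318,1],[[2,10,-180],-0.318,1],[[2,12,-225],-0.318,1]]'
python3 plan.py .586 .324 .14 0
```

```text
time_s: 10.2
ee_pos: [0.5035, 0.1155, 0.1404]
eef_rot: [1.843, 1.56, 0.272]
force: [0.9, -0.2, 0.3]
grip_width: 0.0241
t 10.2 tcp [0.5035 0.1155 0.1404] jaw 0.0 x [ 0.011  0.003 -1.   ] w 0.0241 q6 0.15 F [ 0.9 -0.2  0.3]
shift [   1.9   82.5 -208.5] spin 0.000 q6~0.50
```

```bash
python3 -m handwheel '[[[0,18,-45],0,1],[[0,36,-90],0,1],[[0,54,-135],0,1],[[0,72,-180],0,1],[[0,82,-208],0,1]]'
python3 -m handwheel '[[[0,0,0],0,1],[[20,0,0],0,1],[[40,0,0],0,1],[[60,0,0],0,1],[[70,0,0],0,1]]'
python3 plan.py .586 .324 .0225 0
```

```text
time_s: 10.7
ee_pos: [0.5857, 0.3264, 0.1416]
eef_rot: [1.861, 1.56, 0.291]
force: [0.4, -1.3, -0.2]
grip_width: 0.0235
time_s: 11.2
ee_pos: [0.5858, 0.3256, 0.0698]
eef_rot: [1.801, 1.562, 0.232]
force: [-0.6, 0.3, -0.7]
grip_width: 0.024
t 11.2 tcp [0.5858 0.3256 0.0698] jaw 0.1 x [ 0.008  0.002 -1.   ] w 0.0240 q6 0.45 F [-0.6  0.3 -0.7]
shift [47.3 -0.2  1.7] spin 0.001 q6~0.51
```

Place, release (open to about 45 mm), lift, then plan the large sink.

```bash
python3 -m handwheel '[[[15,0,1],0,1],[[32,0,1],0,1],[[47,0,1],0,1],[[47,0,1],0,1],[[47,0,1],0,1]]'
python3 -m handwheel '[[[0,0,0],0,0.1],[[0,0,0],0,0.1],[[0,0,0],0,0.1],[[0,0,0],0,0.1],[[0,0,0],0,0.1]]'
python3 -m handwheel '[[[-20,0,0],0,0.1],[[-60,0,0],0,0.1],[[-100,0,0],0,0.1],[[-120,0,0],0,0.1],[[-120,0,0],0,0.1]]'
python3 plan.py .449 .0125 .14 83
```

```text
time_s: 11.7
ee_pos: [0.5861, 0.3247, 0.0223]
eef_rot: [1.79, 1.563, 0.22]
force: [0.4, -0.2, -0.2]
grip_width: 0.0239
time_s: 12.2
ee_pos: [0.5861, 0.3247, 0.0224]
eef_rot: [1.799, 1.563, 0.229]
force: [0.1, 0.3, -0.8]
grip_width: 0.0423
time_s: 12.7
ee_pos: [0.5863, 0.3251, 0.1461]
eef_rot: [1.889, 1.557, 0.319]
force: [0.5, -0.1, 0.1]
grip_width: 0.0426
t 12.7 tcp [0.5863 0.3251 0.1461] jaw 0.1 x [ 0.013  0.004 -1.   ] w 0.0426 q6 0.45 F [ 0.5 -0.1  0.1]
shift [   3.  -137.7  312.4] spin -1.447 q6~-1.42
```

```bash
python3 -m handwheel '[[[0,-18,41],-0.14,-0.28],[[0,-36,82],-0.28,-0.28],[[0,-54,123],-0.42,-0.28],[[0,-72,164],-0.56,-0.28],[[3,-90,205],-0.7,-0.28]]'
python3 plan.py .449 .0125 .14 83
```

```text
time_s: 13.2
ee_pos: [0.4952, 0.1185, 0.14]
eef_rot: [1.193, 1.558, 0.329]
force: [1.3, -0.8, -0.7]
grip_width: 0.0602
t 13.2 tcp [0.4952 0.1185 0.14  ] jaw 40.5 x [ 0.012  0.004 -1.   ] w 0.0602 q6 -0.55 F [ 1.3 -0.8 -0.7]
shift [  -1.  -103.9   50.6] spin -0.741 q6~-1.42
```

```bash
python3 -m handwheel '[[[0,-35,17],-0.15,-0.28],[[0,-70,34],-0.3,-0.28],[[0,-104,51],-0.45,-0.28],[[-1,-104,51],-0.6,-0.28],[[-1,-104,51],-0.741,-0.28]]'
python3 plan.py .449 .0125 .021 83
python3 - <<'E'
from h import *
p,d=camera('wrist');cv2.imwrite('pics/w3.png',p[130:330,200:440].repeat(3,0).repeat(3,1))
E
```

```text
time_s: 13.7
ee_pos: [0.4485, 0.0112, 0.1391]
eef_rot: [0.491, 1.559, 0.366]
force: [-1.1, 0.1, -0.3]
grip_width: 0.0603
t 13.7 tcp [0.4485 0.0112 0.1391] jaw 82.8 x [ 0.011  0.004 -1.   ] w 0.0603 q6 -1.51 F [-1.1  0.1 -0.3]
shift [118.1   0.7  -0.9] spin -0.003 q6~-1.42
```

View pics/w3.png

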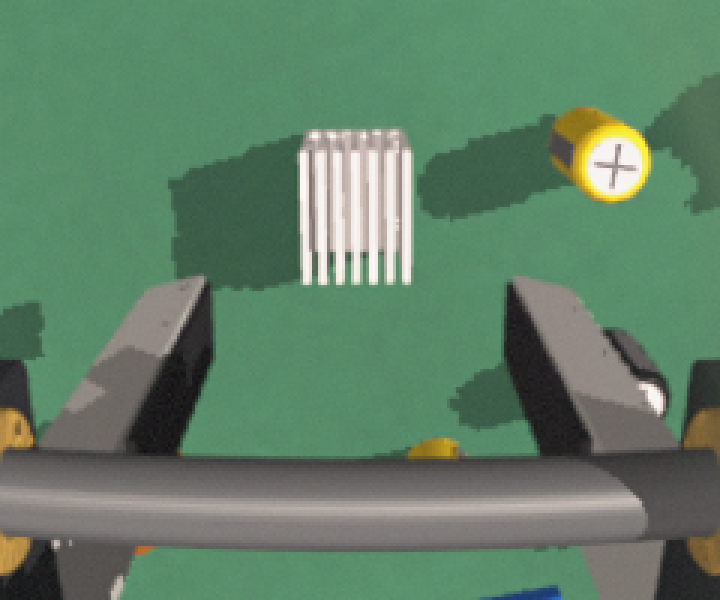

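The large sink (crop centre about (356,205)) is aligned with the pads and centred, and the yellow cylinder is clear of the finger.

```bash
python3 -m handwheel '[[[25,0,-1],0,-0.2],[[50,0,-1],0,-0.2],[[80,0,-1],0,-0.2],[[105,0,-1],0,-0.2],[[118,0,-1],0,-0.2]]' 22
python3 -m handwheel '[[[0,0,0],0,-0.2],[[0,0,0],0,1],[[0,0,0],0,1],[[0,0,0],0,1],[[0,0,0],0,1]]'
python3 plan.py .449 .0125 .021 83
python3 -m handwheel '[[[0,0,0],0,1],[[-20,0,0],0,1],[[-60,0,0],0,1],[[-100,0,0],0,1],[[-120,0,0],0,1]]'
python3 plan.py .586 .218 .14 0
```

```text
time_s: 14.25
ee_pos: [0.4474, 0.0124, 0.0183]
eef_rot: [0.676, 1.563, 0.559]
force: [0.4, -0.6, -0.9]
grip_width: 0.0562
time_s: 14.75
ee_pos: [0.4477, 0.0124, 0.0189]
eef_rot: [0.597, 1.562, 0.479]
force: [-1.2, -0.5, 3.6]
grip_width: 0.0317
t 14.8 tcp [0.4477 0.0124 0.0189] jaw 83.2 x [ 0.008  0.004 -1.   ] w 0.0317 q6 -1.51 F [-1.2 -0.5  3.6]
shift [-2.1  0.3  1.3] spin 0.004 q6~-1.43
time_s: 15.25
ee_pos: [0.4475, 0.0119, 0.1421]
eef_rot: [0.442, 1.558, 0.324]
force: [1.6, -0.2, -1.5]
grip_width: 0.0318
t 15.2 tcp [0.4475 0.0119 0.1421] jaw 83.2 x [ 0.012  0.004 -1.   ] w 0.0318 q6 -1.51 F [ 1.6 -0.2 -1.5]
shift [  4.6 221.  113.2] spin 1.453 q6~0.35
```

```bash
python3 -m handwheel '[[[1,28,14],0.14,1],[[1,62,32],0.28,1],[[2,100,50],0.42,1],[[2,140,70],0.56,1],[[2,180,90],0.7,1]]'
python3 plan.py .586 .218 .14 0
```

```text
time_s: 15.75
ee_pos: [0.5587, 0.1816, 0.1421]
eef_rot: [1.152, 1.558, 0.327]
force: [0.3, -1.2, -0.5]
grip_width: 0.0318
t 15.8 tcp [0.5587 0.1816 0.1421] jaw 42.8 x [ 0.012  0.004 -1.   ] w 0.0318 q6 -0.50 F [ 0.3 -1.2 -0.5]
shift [ 2.6 44.7 -8.2] spin 0.747 q6~0.36
```

```bash
python3 -m handwheel '[[[0,25,-4],0.15,1],[[0,45,-8],0.3,1],[[2,45,-8],0.45,1],[[2,45,-8],0.6,1],[[2,45,-8],0.747,1]]'
python3 -m handwheel '[[[0,0,0],0,1],[[20,0,0],0,1],[[40,0,0],0,1],[[60,0,0],0,1],[[70,0,0],0,1]]'
python3 plan.py .586 .218 .0225 0
```

```text
time_s: 16.25
ee_pos: [0.5861, 0.2182, 0.1402]
eef_rot: [1.909, 1.559, 0.335]
force: [-0.5, -0.4, -1.4]
grip_width: 0.032
time_s: 16.75
ee_pos: [0.5862, 0.2182, 0.0684]
eef_rot: [1.913, 1.561, 0.343]
force: [-0.0, -0.3, -1.6]
grip_width: 0.0314
t 16.8 tcp [0.5862 0.2182 0.0684] jaw 0.0 x [ 0.009  0.003 -1.   ] w 0.0314 q6 0.30 F [-0.  -0.3 -1.6]
shift [45.9 -0.6  0.4] spin 0.000 q6~0.36
```

Next the trafo (jaw 130°).

```bash
python3 -m handwheel '[[[15,0,0],0,1],[[32,0,0],0,1],[[46,0,0],0,1],[[46,0,0],0,1],[[46,0,0],0,1]]'
python3 -m handwheel '[[[0,0,0],0,0],[[0,0,0],0,0],[[0,0,0],0,0],[[0,0,0],0,0],[[0,0,0],0,0]]'
python3 -m handwheel '[[[-20,0,0],0,0],[[-60,0,0],0,0],[[-100,0,0],0,0],[[-120,0,0],0,0],[[-120,0,0],0,0]]'
python3 plan.py .4415 .173 .14 130
```

```text
time_s: 17.25
ee_pos: [0.5867, 0.2184, 0.0223]
eef_rot: [1.91, 1.561, 0.341]
force: [-0.8, 0.1, -1.3]
grip_width: 0.0316
time_s: 17.75
ee_pos: [0.5867, 0.2184, 0.0224]
eef_rot: [1.912, 1.561, 0.342]
force: [-1.0, 0.9, -0.6]
grip_width: 0.0472
time_s: 18.25
ee_pos: [0.5868, 0.2184, 0.1459]
eef_rot: [1.896, 1.556, 0.327]
force: [-0.0, 0.3, -0.1]
grip_width: 0.0472
t 18.2 tcp [0.5868 0.2184 0.1459] jaw 0.1 x [ 0.014  0.005 -1.   ] w 0.0472 q6 0.30 F [-0.   0.3 -0.1]
shift [   3.6 -145.5   45.2] spin 0.874 q6~1.25
```

```bash
python3 -m handwheel '[[[0,-35,11],0.15,-0.2],[[0,-70,22],0.3,-0.2],[[0,-105,33],0.45,-0.2],[[2,-145,45],0.6,-0.2],[[3,-145,45],0.75,-0.2]]'
python3 plan.py .4415 .173 .14 130
```

```text
time_s: 18.75
ee_pos: [0.4375, 0.172, 0.1388]
eef_rot: [2.662, 1.56, 0.336]
force: [0.6, -0.6, -0.6]
grip_width: 0.0567
t 18.8 tcp [0.4375 0.172  0.1388] jaw -43.2 x [ 0.01   0.004 -1.   ] w 0.0567 q6 1.05 F [ 0.6 -0.6 -0.6]
shift [-1.1  2.2 -3.5] spin 0.118 q6~1.25
```

```bash
python3 -m handwheel '[[[0,2,-3],0.118,-0.2],[[0,2,-3],0.118,-0.2],[[0,2,-3],0.118,-0.2],[[0,2,-3],0.118,-0.2],[[0,2,-3],0.118,-0.2]]'
python3 plan.py .4415 .173 .021 130
python3 - <<'E'
from h import *
p,d=camera('wrist');cv2.imwrite('pics/w4.png',p[130:330,200:440].repeat(3,0).repeat(3,1))
E
```

```text
time_s: 19.25
ee_pos: [0.441, 0.1728, 0.1386]
eef_rot: [2.783, 1.56, 0.341]
force: [0.1, 0.3, -0.9]
grip_width: 0.0564
t 19.2 tcp [0.441  0.1728 0.1386] jaw -49.9 x [ 0.01   0.004 -1.   ] w 0.0564 q6 1.17 F [ 0.1  0.3 -0.9]
shift [117.6  -0.3   0.7] spin 0.002 q6~1.25
```

View pics/w4.png

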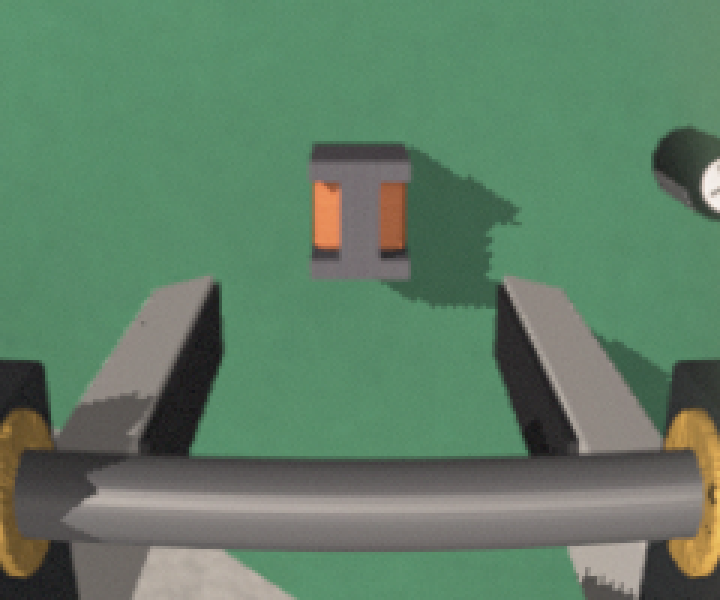

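The trafo (crop centre about (361,213)) is aligned and centred between the pads.

```bash
python3 -m handwheel '[[[25,0,1],0,-0.2],[[50,0,1],0,-0.2],[[80,0,1],0,-0.2],[[105,0,1],0,-0.2],[[118,0,1],0,-0.2]]' 25
python3 -m handwheel '[[[0,0,0],0,-0.2],[[0,0,0],0,1],[[0,0,0],0,1],[[0,0,0],0,1],[[0,0,0],0,1]]'
python3 plan.py .441 .173 .021 130
python3 -m handwheel '[[[0,0,0],0,1],[[-20,0,0],0,1],[[-60,0,0],0,1],[[-100,0,0],0,1],[[-120,0,0],0,1]]'
python3 plan.py .678 .037 .14 0 .678 .037 .14 3
```

```text
time_s: 19.8
ee_pos: [0.4407, 0.1724, 0.0188]
eef_rot: [2.794, 1.563, 0.353]
force: [-0.4, -0.2, 0.1]
grip_width: 0.0567
time_s: 20.3
ee_pos: [0.4411, 0.1725, 0.0196]
eef_rot: [2.783, 1.561, 0.341]
force: [-0.6, -0.1, 6.0]
grip_width: 0.03
t 20.3 tcp [0.4411 0.1725 0.0196] jaw -49.9 x [ 0.009  0.003 -1.   ] w 0.0300 q6 1.17 F [-0.6 -0.1  6. ]
shift [-1.4 -0.5 -0.2] spin 0.002 q6~1.25
time_s: 20.8
ee_pos: [0.4407, 0.1724, 0.1428]
eef_rot: [2.772, 1.557, 0.331]
force: [-0.6, 0.1, -1.9]
grip_width: 0.03
t 20.8 tcp [0.4407 0.1724 0.1428] jaw -49.9 x [ 0.013  0.004 -1.   ] w 0.0300 q6 1.17 F [-0.6  0.1 -1.9]
shift [  5.2 256.4 -94.1] spin -0.870 q6~0.05
shift [  5.2 256.4 -94.1] spin -0.923 q6~0.00
```

```bash
python3 -m handwheel '[[[1,40,-15],-0.15,1],[[2,82,-30],-0.3,1],[[3,124,-45],-0.45,1],[[3,166,-60],-0.6,1],[[4,208,-75],-0.75,1]]'
python3 plan.py .675 .036 .14 3
```

```text
time_s: 21.3
ee_pos: [0.6335, 0.0606, 0.1408]
eef_rot: [2.016, 1.557, 0.331]
force: [0.0, 1.2, 0.2]
grip_width: 0.0298
t 21.3 tcp [0.6335 0.0606 0.1408] jaw -6.5 x [ 0.013  0.004 -1.   ] w 0.0298 q6 0.15 F [0.  1.2 0.2]
shift [ 1.3 44.  19.7] spin -0.167 q6~-0.00
```

```bash
python3 -m handwheel '[[[0,22,10],-0.08,1],[[0,44,20],-0.167,1],[[1,44,20],-0.167,1],[[1,44,20],-0.167,1],[[1,44,20],-0.167,1]]'
python3 -m handwheel '[[[0,0,0],0,1],[[20,0,0],0,1],[[40,0,0],0,1],[[60,0,0],0,1],[[70,0,0],0,1]]'
python3 plan.py .675 .036 .0232 3
```

```text
time_s: 21.8
ee_pos: [0.6743, 0.0363, 0.1402]
eef_rot: [1.871, 1.558, 0.352]
force: [-0.2, -0.4, -0.3]
grip_width: 0.0296
time_s: 22.3
ee_pos: [0.6742, 0.0371, 0.0688]
eef_rot: [1.931, 1.56, 0.412]
force: [0.2, 0.2, -1.2]
grip_width: 0.0298
t 22.3 tcp [0.6742 0.0371 0.0688] jaw 3.0 x [ 0.01   0.005 -1.   ] w 0.0298 q6 -0.05 F [ 0.2  0.2 -1.2]
shift [45.6  0.2  1.4] spin -0.000 q6~-0.00
```

```bash
python3 -m handwheel '[[[15,0,1],0,1],[[32,0,1],0,1],[[45.5,0,1],0,1],[[45.5,0,1],0,1],[[45.5,0,1],0,1]]'
python3 -m handwheel '[[[0,0,0],0,0],[[0,0,0],0,0],[[0,0,0],0,0],[[0,0,0],0,0],[[0,0,0],0,0]]'
python3 -m handwheel '[[[-20,0,0],0,0],[[-60,0,0],0,0],[[-100,0,0],0,0],[[-120,0,0],0,0],[[-120,0,0],0,0]]'
python3 plan.py .523 .0945 .14 150
```

```text
time_s: 22.8
ee_pos: [0.6747, 0.0364, 0.0228]
eef_rot: [1.944, 1.56, 0.425]
force: [-0.7, 0.4, -1.1]
grip_width: 0.0299
time_s: 23.3
ee_pos: [0.6748, 0.0363, 0.0229]
eef_rot: [1.937, 1.56, 0.419]
force: [-0.1, -0.1, 0.2]
grip_width: 0.047
time_s: 23.8
ee_pos: [0.6748, 0.0358, 0.1466]
eef_rot: [1.793, 1.554, 0.274]
force: [-0.2, 0.1, -0.0]
grip_width: 0.0468
t 23.8 tcp [0.6748 0.0358 0.1466] jaw 3.0 x [ 0.016  0.004 -1.   ] w 0.0468 q6 -0.06 F [-0.2  0.1 -0. ]
shift [   4.5 -148.6  -66.5] spin 0.576 q6~0.70
```

```bash
python3 -m handwheel '[[[0,-40,-18],0.14,0],[[0,-80,-36],0.28,0],[[0,-120,-54],0.42,0],[[2,-148,-66],0.576,0],[[4,-148,-66],0.576,0]]'
python3 -m handwheel '[[[0,0,0],0,0],[[0,0,0],0,0],[[0,0,0],0,0],[[0,0,0],0,0],[[0,0,0],0,0]]'
python3 plan.py .523 .0945 .021 150
python3 - <<'E'
from h import *
p,d=camera('wrist');cv2.imwrite('pics/w5.png',p[130:330,200:440].repeat(3,0).repeat(3,1))
E
```

```text
time_s: 24.3
ee_pos: [0.5207, 0.0951, 0.1395]
eef_rot: [2.413, 1.556, 0.314]
force: [-0.2, -0.4, -0.4]
grip_width: 0.0467
time_s: 24.8
ee_pos: [0.521, 0.0949, 0.1393]
eef_rot: [2.419, 1.557, 0.321]
force: [-0.7, -0.5, 0.3]
grip_width: 0.0468
t 24.8 tcp [0.521  0.0949 0.1393] jaw -30.2 x [ 0.013  0.004 -1.   ] w 0.0468 q6 0.64 F [-0.7 -0.5  0.3]
shift [118.3   0.9   0.6] spin -0.004 q6~0.70
```

View pics/w5.png

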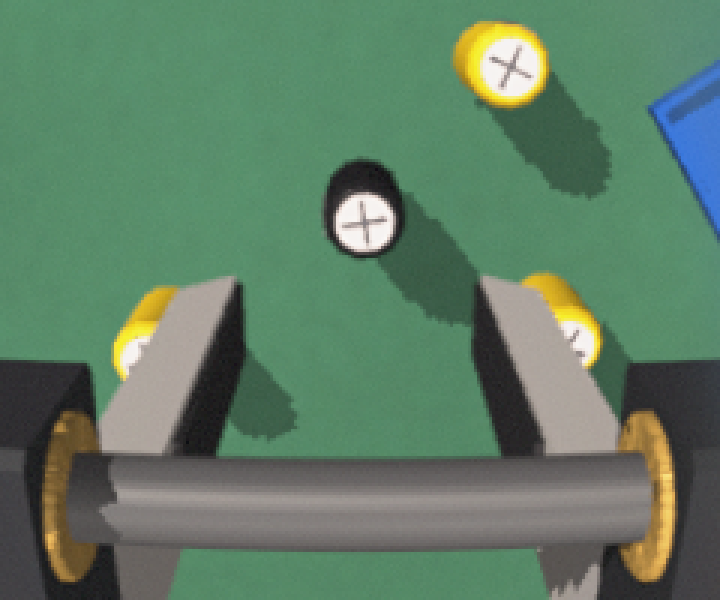

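The small black cap's top (crop (365,222)) is central, and the yellow cylinders are outside the fingers' path.

```bash
python3 -m handwheel '[[[25,1,1],0,0],[[50,1,1],0,0],[[80,1,1],0,0],[[105,1,1],0,0],[[118,1,1],0,0]]' 15
python3 -m handwheel '[[[0,0,0],0,0],[[0,0,0],0,1],[[0,0,0],0,1],[[0,0,0],0,1],[[0,0,0],0,1]]'
python3 plan.py .523 .0945 .021 150
python3 -m handwheel '[[[0,0,0],0,1],[[-20,0,0],0,1],[[-60,0,0],0,1],[[-100,0,0],0,1],[[-120,0,0],0,1]]'
python3 plan.py .582 -.233 .14 0
```

```text
time_s: 25.35
ee_pos: [0.5221, 0.094, 0.0194]
eef_rot: [2.455, 1.559, 0.357]
force: [0.4, -0.4, 0.1]
grip_width: 0.0468
time_s: 25.85
ee_pos: [0.5227, 0.094, 0.0204]
eef_rot: [2.424, 1.557, 0.325]
force: [-0.4, 0.7, 6.1]
grip_width: 0.0245
t 25.9 tcp [0.5227 0.094  0.0204] jaw -30.2 x [ 0.013  0.004 -1.   ] w 0.0245 q6 0.63 F [-0.4  0.7  6.1]
shift [-0.6  0.  -0.6] spin -0.004 q6~0.70
time_s: 26.35
ee_pos: [0.5219, 0.0936, 0.1438]
eef_rot: [2.375, 1.553, 0.277]
force: [0.2, -0.2, -1.5]
grip_width: 0.0243
t 26.4 tcp [0.5219 0.0936 0.1438] jaw -30.2 x [ 0.017  0.005 -1.   ] w 0.0243 q6 0.63 F [ 0.2 -0.2 -1.5]
shift [  3.2 216.3 252. ] spin -0.528 q6~-0.38
```

```bash
python3 -m handwheel '[[[0,22,26],-0.1,1],[[1,50,59],-0.2,1],[[1,78,92],-0.3,1],[[2,108,126],-0.4,1],[[2,138,160],-0.528,1]]'
python3 plan.py .582 -.233 .14 0
```

```text
time_s: 26.85
ee_pos: [0.5606, -0.1159, 0.1415]
eef_rot: [1.844, 1.553, 0.278]
force: [-0.2, 0.8, 0.1]
grip_width: 0.0243
t 26.9 tcp [ 0.5606 -0.1159  0.1415] jaw 0.3 x [ 0.017  0.005 -1.   ] w 0.0243 q6 -0.28 F [-0.2  0.8  0.1]
shift [  1.3  20.8 117.2] spin 0.005 q6~-0.38
```

```bash
python3 -m handwheel '[[[0,7,40],0,1],[[0,14,80],0,1],[[0,21,117],0,1],[[1,21,117],0,1],[[1,21,117],0,1]]'
python3 -m handwheel '[[[0,0,0],0,1],[[20,0,0],0,1],[[40,0,0],0,1],[[60,0,0],0,1],[[70,0,0],0,1]]'
python3 plan.py .582 -.233 .0238 0
```

```text
time_s: 27.35
ee_pos: [0.5818, -0.233, 0.1398]
eef_rot: [1.89, 1.554, 0.323]
force: [-0.4, 0.7, -0.5]
grip_width: 0.0247
time_s: 27.85
ee_pos: [0.5825, -0.2312, 0.0684]
eef_rot: [1.976, 1.555, 0.41]
force: [0.3, 1.2, 0.2]
grip_width: 0.0249
t 27.9 tcp [ 0.5825 -0.2312  0.0684] jaw 0.3 x [ 0.014  0.006 -1.   ] w 0.0249 q6 -0.45 F [0.3 1.2 0.2]
shift [44.6 -1.2  2.1] spin 0.005 q6~-0.39
```

```bash
python3 -m handwheel '[[[15,-1,2],0,1],[[32,-1,2],0,1],[[44.5,-1,2],0,1],[[44.5,-1,2],0,1],[[44.5,-1,2],0,1]]'
python3 -m handwheel '[[[0,0,0],0,0.1],[[0,0,0],0,0.1],[[0,0,0],0,0.1],[[0,0,0],0,0.1],[[0,0,0],0,0.1]]'
python3 -m handwheel '[[[-20,0,0],0,0.1],[[-60,0,0],0,0.1],[[-100,0,0],0,0.1],[[-150,0,0],0,0.1],[[-150,0,0],0,0.1]]'
python3 -m handwheel '[[[0,-45,0],0,0.1],[[0,-90,0],0,0.1],[[0,-135,0],0,0.1],[[0,-180,0],0,0.1],[[0,-200,0],0,0.1]]'
python3 - <<'E'
from h import *
p,D=camera('top'); d=D; i=camera_info('top'); E=i['extrinsics']
vv,uu=np.mgrid[0:400,0:640]
P=np.stack([(uu-i['cx'])/i['fx']*D,(vv-i['cy'])/i['fy']*D,D],-1)@E[:3,:3].T+E[:3,3]
for n,x,y,h in [('capL',.582,-.339,.053),('capS',.583,-.233,.043),('sinkL',.586,.218,.043),('sinkS',.586,.324,.037),('trafo',.675,.036,.039),('jar',.439,-.169,.036),('tape',.547,-.092,.019)]:
    m=(np.hypot(P[...,0]-x,P[...,1]-y)<.035)&(abs(P[...,2]-h)<.007); print(n,m.sum(),P[m].mean(0).round(3),P[m].min(0).round(3),P[m].max(0).round(3))
cv2.imwrite('pics/top9.png',cv2.resize(p[110:300,160:490],None,fx=2.4,fy=2.4,interpolation=cv2.INTER_CUBIC))
s,_=camera('scene');cv2.imwrite('pics/scene9.png',s[130:310,110:510].repeat(2,0).repeat(2,1))
E
```

```text
time_s: 28.35
ee_pos: [0.5822, -0.2329, 0.0236]
eef_rot: [1.992, 1.555, 0.426]
force: [-0.1, -0.6, 0.1]
grip_width: 0.0247
time_s: 28.85
ee_pos: [0.5822, -0.2329, 0.0237]
eef_rot: [1.984, 1.555, 0.418]
force: [0.1, -0.4, 0.5]
grip_width: 0.0424
time_s: 29.35
ee_pos: [0.5822, -0.2348, 0.1811]
eef_rot: [1.631, 1.547, 0.065]
force: [0.4, -0.1, 0.5]
grip_width: 0.0422
time_s: 29.85
ee_pos: [0.3795, -0.2355, 0.176]
eef_rot: [1.637, 1.547, 0.07]
force: [0.1, -0.2, 0.1]
grip_width: 0.0421
capL 166 [ 0.581 -0.336  0.051] [ 0.566 -0.355  0.046] [ 0.598 -0.32   0.058]
capS 78 [ 0.582 -0.231  0.041] [ 0.571 -0.243  0.037] [ 0.593 -0.22   0.046]
sinkL 166 [0.586 0.218 0.041] [0.571 0.198 0.036] [0.603 0.238 0.046]
sinkS 76 [0.586 0.324 0.035] [0.574 0.308 0.03 ] [0.597 0.338 0.041]
trafo 128 [0.674 0.037 0.037] [0.659 0.019 0.032] [0.691 0.054 0.043]
jar 213 [ 0.439 -0.168  0.034] [ 0.421 -0.187  0.03 ] [ 0.457 -0.149  0.039]
tape 216 [ 0.547 -0.092  0.017] [ 0.52  -0.118  0.012] [ 0.574 -0.064  0.022]
```

View pics/top9.png

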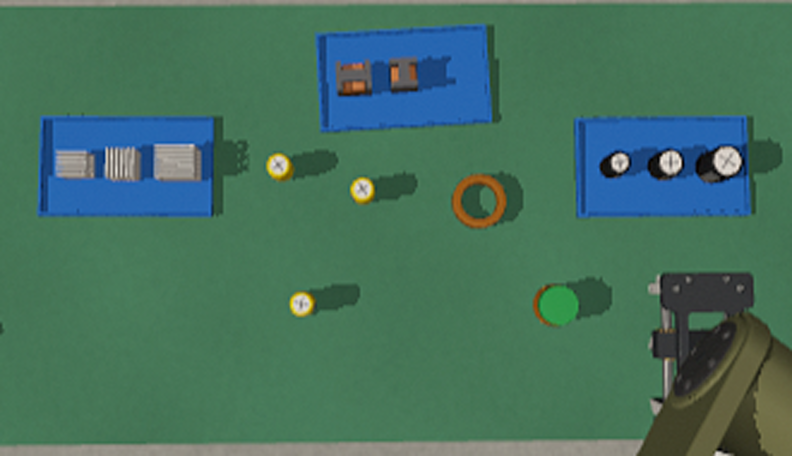

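View pics/scene9.png

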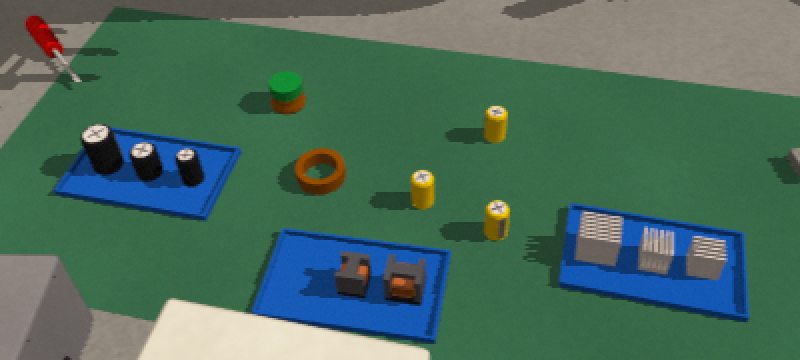

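Both views show all five parts standing upright in the correct trays. In the top crop the caps tray is at (662,165), the sinks at (127,165) and the trafos at (405,78). The jar and tape haven't moved.

```bash
python3 -c "
from station import *
print(hand_in())"
```

```text
the job is handed in; nothing more can be done
None
```

All five parts are in the trays with the sample of their own kind, and I handed the job in at about 30 s on the robot's clock. Each was gripped across its narrow side or diameter and placed beside the sample.

- **Placement:** the last top and scene pictures show every part upright and on its tray floor. The measured tops were about 2 mm below nominal. The depth readings were 1–2 mm low from the start, so I take that as camera bias.
- **Jar and tape:** they are within about 1 mm of where they started.
- **Arm:** it is clear of everything, with the gripper empty at about 0.18 m height, and the largest force reported at the end of a move was about 7 N.

No check failed. The only small disagreement was the large capacitor's measured centre, which was 3 mm off its release point in y but well inside the tray.

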